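Clamp a rock core in the pulse tester and start the reading

TASK

Get the rock core ready in the pulse tester and start the reading. Push the blue sliding stop along its rail until the core is held snugly, but gently, between the two steel transducer faces, flip the red cam lever all the way down so that the stop is clamped there, and only then press the green start button on the console fully in and let it go. Do not disturb the loose things on the bench.

Things in the scene. Friction and masses are not known exactly. Their poses are not given: they have to be found in the camera images.
- rig: Core tester, fixed: aluminium base plate 100 x 340 x 15 mm. Origin on the bench on the line of rail and cradle; y runs along them from the fixed transducer to the sliding stop, z up, x away from the robot (yaw within 0.3 rad). Base at y -140 to 200 mm; blue end block y -138 to -108, 90 mm high; white V cradle y -90 to -2, 53 mm high. Axis of core and transducers 58 mm above the bench.
- fixed_face (a point): Centre of the fixed transducer's flat steel face (28 mm across), 58 mm above the bench, at y = -90 mm of the rig; it faces the rig's +y.
- stop_face (a point): Centre of the sliding stop's flat steel transducer face (28 mm across, on a nose 45 mm long), 58 mm above the bench; it faces the rig's -y. The core is to be held between this face and the fixed one.
- push_face (a point): Middle of the outer (rig +y) face of the stop's upright blue push plate, 80 mm above the bench, 123 mm behind stop_face. The plate is 50 mm wide, 8 thick, from 36 to 115 mm above the bench; push it in the rig's -y. Behind it lie only the base and the rail (30 mm wide, top 35 mm high).
- stop (a joint): Travel of the sliding stop towards the fixed transducer, in m: 0 = fully back, 0.09 = end of the rail. With the core snug it reads 0.075. It stays where it is left, with about 1.5 N of drag while unclamped. It starts between 0 and 0.028.
- lever (a joint): Angle of the red cam lever in rad: 0 = open, standing 75 degrees above level; it swings down towards the rig's +x, and at 1.3 (its end stop) it lies level and the stop is clamped. Stays where it is left. Grows stiff in the second half of the swing, up to about 12 N at lever_pad. Starts between 0 and 0.25.
- lever_pivot (a point): Hinge axis of the cam lever (parallel to the rig's y), 54.5 mm above the bench, on the stop, 70 mm behind stop_face. The lever is a bar 85 mm long from here, 16 wide (along y), 8 thick. Beside it stand a blue plate (50 mm wide, 82 high, 13 mm off towards the nose) and, 45 mm off on the other side, the push plate (115 high).
- lever_pad (a point): Point on the lever's centre line, 70 mm from the pivot; the face to push is 4 mm off it, on the robot's side and upper side. It moves with the lever.
- plug_center (a point): Centre of the tan rock core, a loose cylinder 38 mm across and 60 mm long, about 0.16 kg, lying along the rig's y in the V cradle, free to slide along it. To begin with it stands 3 to 17 mm away from the fixed face.
- console: White pulse console, fixed, 150 (x) x 110 x 60 mm high, with a flat display; origin under its middle, on the bench; yaw within 0.4 rad.
- start_top (a point): Centre of the top of the green start button (26 mm across, in a black collar), 82 mm above the bench when released. Press straight down, fully in, with about 4 N.
- start (a joint): Travel of the start button in m: 0 = released, 0.006 = fully in; it springs back.
- beaker: Glass beaker, 54 mm across, 65 mm high, loose; origin at the centre of its underside. Leave alone.
- dish: Small glass dish, 64 mm across, 18 mm high, loose; origin at the centre of its underside. Leave alone.
- pot: White plastic pot, 38 mm across, 50 mm high, loose; origin at the centre of its underside. Leave alone.
- spare_core: Pale spare rock core standing on end, 38 mm across, 60 mm high, loose; origin at the centre of its underside. Leave alone.
- ref_bar: Steel reference cylinder standing on end, 25 mm across, 80 mm high, loose; origin at the centre of its underside. Leave alone.
- tweezers: Dark steel tweezers lying on the bench, 130 mm long, 6 mm high; origin under the middle. Leave alone.
There are look-alikes about, which are no part of the job. Leave any black or purple look-alike of the part that bears plug_center alone. Leave any purple look-alike of the console alone.

How it is judged (in metres and radians):
On the way, in this order (a step that is already met when the one before it is completed fails the run):
1. the core is snug between both faces, the lever still open (value of joint stop between 0.073 and 0.0775 m and y of plug_center in the frame of rig below -0.0575 m and value of joint lever below 0.6 rad), for 0.1 s.
2. the cam lever is down (value of joint lever above 1.15 rad and value of joint stop above 0.073 m), for 0.1 s.
3. the start button is pressed in, the lever being down (value of joint start above 0.0045 m and value of joint lever above 1.15 rad), for 0.05 s.
At the end, for the whole second after the job is handed in: The stop is clamped with its lever within 0.15 rad of level, the core lies in its cradle between the two faces with at most 2 mm of play in all, and the start button is released (all of step 2 and value of joint stop below 0.0775 m and y of plug_center in the frame of rig between -0.0625 and -0.0575 m and x of plug_center in the frame of rig between -0.003 and 0.003 m and height (world z) of plug_center between 0.055 and 0.061 m and value of joint start below 0.0015 m and linear speed of plug below 0.01 m/s); the robot touches nothing.
It fails at once if the start button pressed before the lever is down (value of joint start above 0.0045 m and value of joint lever below 1.1 rad).
It fails at once if the core squeezed harder than 40 N (contact force between stop and plug above 40 N).
It fails at once if a loose bystander moved by more than 20 mm (distance of any of beaker, dish, pot, spare_core, ref_bar, tweezers from where it was at the start of the episode above 0.02 m).
It also fails if it takes over 48 s, if anything falls off the work surface, if the arm or the gripper's body presses on something with over 40 N, if the wrist force passes 120 N, or if a joint passes its speed limit or range.

ROBOT

A 7-joint arm with a two-finger parallel gripper is mounted at the origin on the work surface. World frame = base frame: x ahead of the robot, y to its left, z up, the work surface at z = 0. Lengths are in m, angles in degrees, forces in N, time in s.
With the tool pointing down it reaches from about 0.425 to 0.875 m from the base axis. Payload 4.7 kg.
Tool frame: the origin (TCP) lies midway between the tips of the shut fingers; the grasp point (between the pads) lies 19 mm behind it (env.grip_depth is the distance from the TCP to the grasp point, in m); z points along the fingers, y is the line along which they close (so a half turn about z gives the same grasp; the last joint's range is limited). The gripper opens to 87 mm and grips with 3 to 60 N. Pads are 19 mm wide; open, the fingers measure 117 mm over their backs; the gripper's body (75 mm by 190 mm) begins 51 mm behind the grasp point.
Start: joints at [64.75, 18.392, -4.016, 83.108, 1.295, 78.541, -3.26], TCP at [0.286, -0.584, 0.223] pointing down, gripper open.
Joint ranges: [-163.93, 163.93], [-17.29, 119.83], [-79.2, 71.16], [3.27, 140.29], [-89.18, 269.18], [5.43, 117.66], [-154.24, 154.24]. Speed limits (degrees/s): [147.25, 147.25, 180, 180, 180, 180, 180].

INTERFACE

Orientations are given as [roll, pitch, yaw] about the fixed x, y, z axes, in that order (R = Rz(yaw) Ry(pitch) Rx(roll)).
In Python, from cell import get_obs, optics, env, nets gives the robot as it stands.
- The arm moves only by the shell command python3 -m creep 'ROWS' [FORCE]. ROWS is JSON, a list of rows, each an object of numbers: "wx", "wy", "wz": the turn, a rotation vector about the tool's x, y, z in degrees; "tx", "ty", "tz": the shift along the tool's x, y, z in mm; "gripper": the opening, from -1 (shut) to 1 (fully open). A call has 1 to 5 rows; each row is the pose to reach, as a shift and turn from the pose commanded when the call began, along the tool's axes at that moment; what a row does not reach only later rows make up. A row lasts 1/12 s, in which the tool goes at most 41.7 mm and 7.16 degrees, less where a joint would pass 70% of its speed; a pose out of reach is approached as far as the arm can. A call with a gripper value outside its range is refused whole. The fingers move at their own pace and stop on an object; FORCE is the grip in N (left out, the last holds). Time passes only in rows, so rows that repeat a pose let the fingers close. It gives the time, the measured TCP pose, the force, the opening and the grip force at its end, in the units of the state.
- get_obs(): the state, without advancing time (a new reading comes with each control period).
- optics.read_camera(name): name is "scene" or "top" or "wrist"; returns (picture, depth): 480x640x3 uint8, red, green, blue; 480x640 float32, m along the optical axis (not along the pixel's ray), 0 where there is no reading.
- optics.camera_info(name): a dict with "fovy" (degrees; the focal length in pixels is half the picture's height over the tangent of half this angle, whatever the lens; pixels are square), "cx", "cy" (the principal point, pixels), "k1" (the pictures are not rectified: a ray, as slopes to the right and down, at radius r is drawn at 1 + k1 r^2 times it, then the intrinsics apply), "R" (3x3) and "t" (3): a world point X has camera coordinates R X + t; the wrist camera has in their place "tool_from_camera" (4x4, takes a point from camera to tool coordinates, whose origin is the TCP and whose axes are the flange's). Camera axes: x right, y down, z forward; pixel columns grow to the right and rows downward; lengths in m; the calibration is good to about 2 mm. A picture is of the moment at which its call begins: read the wrist's pose just before it. camera_info takes no time and is no camera call.
- env.sign_off(): hands the job in; it is judged then, once.
Trained networks look in the newest picture that a camera, given by its name, has taken for a name from the list of things; names that differ only in an ending like _2 or _b are one class to them, and where a whole thing is asked for, a point or a joint stands for the part that bears it (a point fixed in the world has none). Each returns a list of dicts, best first, with "confidence" (0 to 1); they miss things now and then, are a little off and sometimes report something else, mostly with a low value. They report only what shows in the picture. A call takes as long as a camera call. They do not tell look-alikes from the thing itself.
- nets.look_for(query, camera): "point" ([x, y, z] in m, in world coordinates, good to about 4 mm: the middle of the surface that is visible of it).
- nets.place_of(query, camera): "point" ([x, y, z] in m, in world coordinates, good to about 4 mm: a listed point, or the origin of a listed thing).
The state is a dict: "time_s": time; "qpos": joint angles; "joint_velocities": joint speeds; "effort": joint torques, N m; "tool_pos": TCP position; "tool_rot": TCP orientation; "force": force on the tool from outside, world axes, zero at the start; "wrist_torque": the same for the moment, N m; "grip_width": finger opening in m; "grasp_force": force on a finger pad.
Only numpy, scipy, OpenCV 4.12 (cv2) and the standard library are available. Lean on these libraries where they do the work, as an engineer would, in place of code of your own. Each camera call takes 0.05 s, during which the arm holds its last target. There are 200 camera calls.

## Working session

There is one attempt and no reset: what is moved stays moved. The work goes in short steps, Python scripts to look and compute and a shell command to move; the robot and the scene stay as the last step left them, time stands still between calls to the robot, and variables do not carry over. Pictures are saved under pics/ and viewed, at most 10 in all, crops included, and the job is handed in when it is done.

```bash
mkdir -p pics; ls; cat > h.py <<'E'
import numpy as np, cv2
from cell import get_obs, optics, env, nets
from scipy.spatial.transform import Rotation as Ro
def pose():
    o=get_obs(); return np.array(o["tool_pos"]),Ro.from_euler('xyz',o["tool_rot"],degrees=True),o
def snap(c,f=None):
    p,R,o=pose(); im,d=optics.read_camera(c)
    if f: cv2.imwrite('pics/'+f,im[:,:,::-1])
    return im,d,p,R
def world(c,uv,d,p=None,R=None):
    i=optics.camera_info(c); f=240/np.tan(np.radians(i["fovy"]/2))
    uv=np.atleast_2d(uv).astype(float)
    K=np.array([[f,0,i["cx"]],[0,f,i["cy"]],[0,0,1]])
    s=cv2.undistortPoints(uv[:,None],K,np.array([i["k1"],0,0,0.]))[:,0]
    z=np.array([d[int(v),int(u)] for u,v in uv])
    P=np.c_[s,np.ones(len(s))]*z[:,None]
    if "R" in i: return (P-np.array(i["t"]))@np.array(i["R"])
    T=np.array(i["tool_from_camera"]); return R.apply(P@T[:3,:3].T+T[:3,3])+p
def project(c,X,p=None,R=None):
    i=optics.camera_info(c); f=240/np.tan(np.radians(i["fovy"]/2)); X=np.atleast_2d(X)
    if "R" in i: P=X@np.array(i["R"]).T+np.array(i["t"])
    else:
        T=np.linalg.inv(np.array(i["tool_from_camera"])); P=R.inv().apply(X-p)@T[:3,:3].T+T[:3,3]
    s=P[:,:2]/P[:,2:]; s=s*(1+i["k1"]*(s**2).sum(1,keepdims=True)); return s*f+[i["cx"],i["cy"]]
def totool(target):
    p,R,_=pose(); return (R.inv().apply(np.array(target)-p)*1000).round(1)
E
python3 - <<'E'
from h import *
for c in ("scene","top"):
    snap(c,c+"0.png")
    for q in ("rig","fixed_face","stop_face","push_face","lever_pivot","lever_pad","plug_center","console","start_top","beaker","dish","pot","spare_core","ref_bar","tweezers"):
        r=nets.place_of(q,c)
        for k in r[:3]:
            print(c,q,np.round(k["point"],3),round(k["confidence"],2),project(c,k["point"]).round()[0])
print(pose()[2])
E
```

```text
pics
scene rig [0.572 0.03  0.002] 0.71 [340. 266.]
scene fixed_face [ 0.545 -0.059  0.058] 0.77 [309. 236.]
scene stop_face [0.572 0.071 0.053] 0.95 [357. 257.]
scene push_face [0.594 0.186 0.08 ] 0.56 [403. 268.]
scene lever_pivot [0.585 0.14  0.053] 0.44 [383. 268.]
scene lever_pad [0.612 0.135 0.115] 0.55 [381. 259.]
scene plug_center [ 0.554 -0.025  0.057] 0.96 [321. 242.]
scene plug_center [ 0.632 -0.189  0.017] 0.92 [250. 259.]
scene plug_center [ 0.42  -0.086  0.019] 0.75 [315. 210.]
scene console [ 0.605 -0.504 -0.004] 0.92 [147. 229.]
scene console [ 0.553 -0.024  0.057] 0.74 [322. 241.]
scene console [ 0.536 -0.319 -0.   ] 0.68 [219. 226.]
scene start_top [ 0.499 -0.313  0.081] 0.59 [223. 195.]
scene start_top [ 0.566 -0.503  0.081] 0.59 [148. 197.]
scene beaker [0.371 0.369 0.001] 0.84 [484. 240.]
scene dish [0.368 0.025 0.002] 0.55 [359. 210.]
scene dish [0.594 0.189 0.083] 0.48 [404. 268.]
scene pot [ 0.792 -0.041  0.002] 0.85 [283. 330.]
scene spare_core [ 0.357 -0.178  0.003] 0.75 [291. 192.]
scene spare_core [0.584 0.138 0.05 ] 0.57 [382. 268.]
scene ref_bar [ 0.72  
[... 1490 characters left out ...]
s': 1.6, 'qpos': array([64.7490571 , 18.39328692, -4.01645658, 83.10843564,  1.29355346,
       78.541853  , -3.25922358]), 'joint_velocities': array([ 0.01406249, -0.04338423,  0.0420489 , -0.0688101 ,  0.06520657,
       -0.07015905, -0.00439745]), 'effort': array([-4.31082208e-05, -4.91092265e+01, -4.03127689e-01, -3.12770784e+01,
       -6.36563217e-02,  3.36221361e-02,  2.55069574e-05]), 'tool_pos': array([ 0.28552825, -0.5839362 ,  0.22256334]), 'tool_rot': array([1.79998519e+02, 1.28345627e-03, 2.60605860e+01]), 'force': array([-0.78909241, -0.71241193,  0.29528099]), 'wrist_torque': array([-0.01028045, -0.02570791, -0.00536779]), 'grasp_force': 0.0, 'grip_width': 0.08700663215015786}
```

View pics/top0.png

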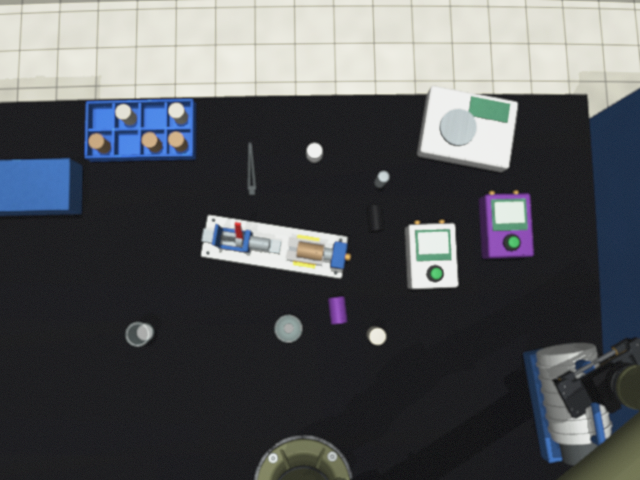

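View pics/scene0.png

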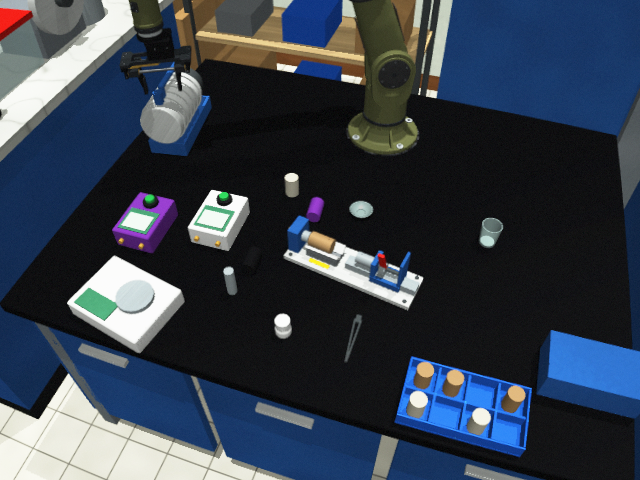

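The top view shows the rig at (275,247) with the tan core at (311,250). Things that could be mistaken for the parts I want:
- **Core:** tan core in the cradle (311,250), purple roll (337,310), black roll (376,218), cores in the blue tray (~(150,130)).
- **Console:** white (432,257), purple (507,226), white balance (467,130).

I choose the tan core in the cradle and the white console, which has its button at (435,273). I'll lift and turn the tool to the rig's line (yaw ≈ 79.7°) first.

```bash
python3 -m creep '[{"tz":-40,"gripper":-1},{"tz":-80,"gripper":-1},{"tz":-120,"wz":-6,"gripper":-1},{"tz":-130,"wz":-13,"gripper":-1},{"tz":-130,"wz":-20,"gripper":-1}]' 20
python3 -m creep '[{"wz":-7},{"wz":-14},{"wz":-21},{"wz":-28},{"wz":-33.6}]'
python3 - <<'E'
from h import *
print(pose()[0],totool([0.499,-0.315,0.35]),totool([0.6,0.215,0.35]))
E
```

```text
[ 0.28552825 -0.5839362   0.22256334] [ 309.9 -147.8 -127.4] [ 633.5 -579.6 -127.5]validation failed for argument at $[0]...
validation failed for argument at $[0]...
```

```bash
python3 -m creep '[{"wx":0,"wy":0,"wz":0,"tx":0,"ty":0,"tz":-40,"gripper":-1},{"wx":0,"wy":0,"wz":-3,"tx":0,"ty":0,"tz":-80,"gripper":-1},{"wx":0,"wy":0,"wz":-8,"tx":0,"ty":0,"tz":-120,"gripper":-1},{"wx":0,"wy":0,"wz":-14,"tx":0,"ty":0,"tz":-130,"gripper":-1},{"wx":0,"wy":0,"wz":-20,"tx":0,"ty":0,"tz":-130,"gripper":-1}]' 20
```

```text
time_s: 2.02
tool_pos: [0.2864, -0.5854, 0.3583]
tool_rot: [179.5, 0.2, 46.3]
force: [-0.4, -0.1, -0.5]
grip_width: 0.0621
grasp_force: 0.0
```

```bash
python3 -m creep '[{"wx":0,"wy":0,"wz":-7,"tx":40,"ty":-4,"tz":0,"gripper":-1},{"wx":0,"wy":0,"wz":-14,"tx":80,"ty":-8,"tz":0,"gripper":-1},{"wx":0,"wy":0,"wz":-21,"tx":120,"ty":-12,"tz":0,"gripper":-1},{"wx":0,"wy":0,"wz":-28,"tx":160,"ty":-16,"tz":0,"gripper":-1},{"wx":0,"wy":0,"wz":-33.6,"tx":200,"ty":-20,"tz":0,"gripper":-1}]'
python3 - <<'E'
from h import *
print(totool([0.499,-0.315,0.35]),totool([0.6,0.215,0.35]))
_,_,p,R=snap("wrist","w0.png")
for q in ("start_top","console","plug_center"):
  for k in nets.place_of(q,"wrist"): print(q,np.round(k["point"],4),k["confidence"],project("wrist",k["point"],p,R)[0].round())
E
```

```text
time_s: 2.43
tool_pos: [0.4108, -0.4244, 0.3528]
tool_rot: [180.0, 0.0, 80.0]
force: [1.3, 0.2, 0.6]
grip_width: 0.0284
grasp_force: 0.0
[123.1  67.8   2.8] [662.6  75.    2.5]
start_top [ 0.5656 -0.5033  0.0793] 0.78 [441. 234.]
start_top [ 0.4929 -0.3213  0.0813] 0.68 [371. 103.]
console [ 5.393e-01 -3.177e-01  2.000e-04] 0.97 [394.  99.]
console [ 6.047e-01 -4.999e-01 -6.000e-04] 0.65 [448. 213.]
plug_center [ 0.3527 -0.1805 -0.0014] 0.73 [245.  17.]
```

View pics/w0.png

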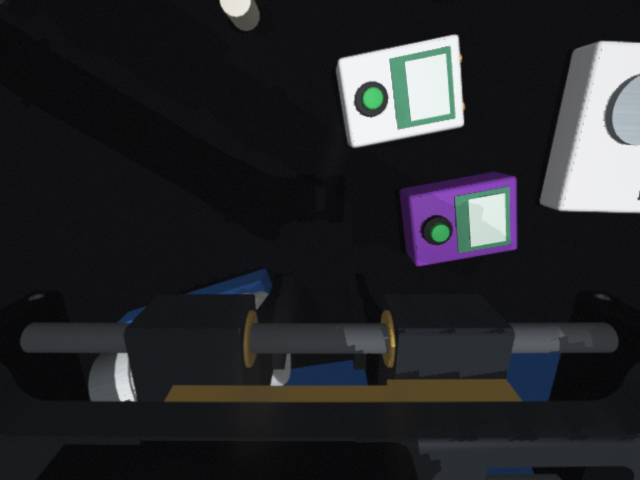

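The close view shows the white console with its green button at (372,98). The purple look-alike's button is at (440,232), so white is confirmed. Next I move towards the rig.

```bash
python3 -m creep '[{"wx":0,"wy":0,"wz":0,"tx":40,"ty":8,"tz":0,"gripper":-1},{"wx":0,"wy":0,"wz":0,"tx":80,"ty":18,"tz":0,"gripper":-1},{"wx":0,"wy":0,"wz":0,"tx":120,"ty":28,"tz":0,"gripper":-1},{"wx":0,"wy":0,"wz":0,"tx":160,"ty":38,"tz":0,"gripper":-1},{"wx":0,"wy":0,"wz":0,"tx":200,"ty":48,"tz":0,"gripper":-1}]'
python3 -m creep '[{"wx":0,"wy":0,"wz":0,"tx":40,"ty":8,"tz":0,"gripper":-1},{"wx":0,"wy":0,"wz":0,"tx":80,"ty":16,"tz":0,"gripper":-1},{"wx":0,"wy":0,"wz":0,"tx":120,"ty":22,"tz":0,"gripper":-1},{"wx":0,"wy":0,"wz":0,"tx":150,"ty":27,"tz":0,"gripper":-1},{"wx":0,"wy":0,"wz":0,"tx":150,"ty":27,"tz":0,"gripper":-1}]'
python3 - <<'E'
from h import *
p,R,_=pose();print(p)
_,d,p,R=snap("wrist","w1.png"); np.savez('w1.npz',d=d,p=p,R=R.as_matrix())
for q in ("rig","fixed_face","stop_face","push_face","lever_pivot","lever_pad","plug_center"):
  for k in nets.place_of(q,"wrist")[:2]: print(q,np.round(k["point"],4),round(k["confidence"],2),project("wrist",k["point"],p,R)[0].round())
E
```

```text
time_s: 3.05
tool_pos: [0.4927, -0.2384, 0.3526]
tool_rot: [180.0, 0.1, 79.4]
force: [1.1, -0.2, -0.2]
grip_width: 0.0006
grasp_force: 0.0
time_s: 3.47
tool_pos: [0.5481, -0.0883, 0.3528]
tool_rot: [179.9, -0.2, 80.1]
force: [-0.3, 0.3, -1.1]
grip_width: 0.0004
grasp_force: 0.0
[ 0.54805641 -0.08826102  0.35281775]
rig [ 0.5634  0.0287 -0.0066] 0.95 [316. 107.]
fixed_face [ 0.5482 -0.0586  0.0616] 0.83 [315. 174.]
stop_face [0.5743 0.0654 0.0625] 0.76 [319.  71.]
lever_pivot [0.5824 0.1368 0.0519] 0.79 [315.   7.]
lever_pad [ 7.701e-01  1.113e-01 -1.000e-04] 0.64 [456.  15.]
lever_pad [ 0.3527 -0.1817 -0.0009] 0.55 [213. 263.]
plug_center [ 0.6356 -0.1873  0.0217] 0.95 [385. 243.]
plug_center [ 0.4164 -0.0938  0.0236] 0.8 [233. 209.]
```

View pics/w1.png

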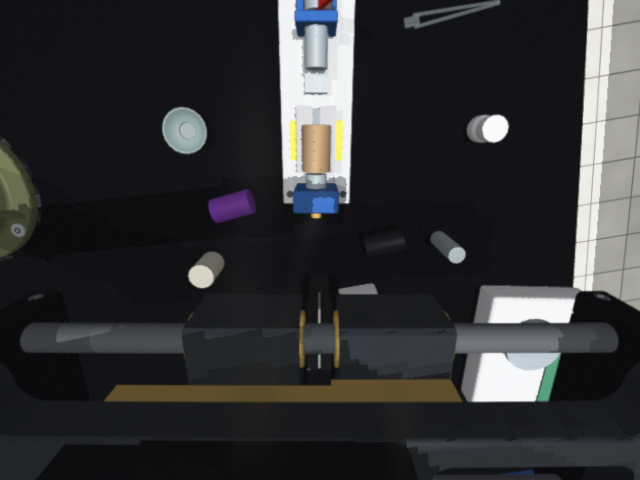

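The rig lies along image column 316, so the tool's x axis is parallel to the rail. The tan core is at (316,148), the stop's nose at (315,60), and the black (383,240) and purple (232,206) rolls are off to the side. I move on to behind the push plate.

```bash
python3 -m creep '[{"wx":0,"wy":0,"wz":0,"tx":40,"ty":0,"tz":0,"gripper":-1},{"wx":0,"wy":0,"wz":0,"tx":80,"ty":0,"tz":0,"gripper":-1},{"wx":0,"wy":0,"wz":0,"tx":120,"ty":-1,"tz":0,"gripper":-1},{"wx":0,"wy":0,"wz":0,"tx":150,"ty":-1,"tz":0,"gripper":-1},{"wx":0,"wy":0,"wz":0,"tx":150,"ty":-1,"tz":0,"gripper":-1}]'
python3 - <<'E'
from h import *
print(totool([0.6006,.2294,.085]))
_,d,p,R=snap("wrist","w2.png")
for c in ("wrist","top"):
 snap(c)
 for q in ("push_face","lever_pivot","lever_pad"):
  for k in nets.place_of(q,c)[:2]: print(c,q,np.round(k["point"],4),round(k["confidence"],2))
E
```

```text
time_s: 4.28
tool_pos: [0.572, 0.0608, 0.3528]
tool_rot: [-180.0, -0.3, 80.3]
force: [-0.7, 0.7, 0.7]
grip_width: 0.0005
grasp_force: 0.0
[169.8  -0.3 268.6]
wrist push_face [0.5928 0.1898 0.0788] 0.75
wrist lever_pivot [0.5829 0.1376 0.0515] 0.93
top push_face [0.5922 0.191  0.0833] 0.37
```

```bash
python3 -m creep '[{"wx":0,"wy":0,"wz":0,"tx":40,"ty":0,"tz":0,"gripper":-1},{"wx":0,"wy":0,"wz":0,"tx":80,"ty":0,"tz":0,"gripper":-1},{"wx":0,"wy":0,"wz":0,"tx":120,"ty":0,"tz":0,"gripper":-1},{"wx":0,"wy":0,"wz":0,"tx":160,"ty":0,"tz":10,"gripper":-1},{"wx":0,"wy":0,"wz":0,"tx":170,"ty":0,"tz":40,"gripper":-1}]'
python3 -m creep '[{"wx":0,"wy":0,"wz":0,"tx":0,"ty":0,"tz":40,"gripper":-1},{"wx":0,"wy":0,"wz":0,"tx":0,"ty":0,"tz":80,"gripper":-1},{"wx":0,"wy":0,"wz":0,"tx":0,"ty":0,"tz":120,"gripper":-1},{"wx":0,"wy":0,"wz":0,"tx":0,"ty":0,"tz":160,"gripper":-1},{"wx":0,"wy":0,"wz":0,"tx":0,"ty":0,"tz":200,"gripper":-1}]'
python3 -m creep '[{"wx":0,"wy":0,"wz":0,"tx":0,"ty":0,"tz":15,"gripper":-1},{"wx":0,"wy":0,"wz":0,"tx":0,"ty":0,"tz":28,"gripper":-1},{"wx":0,"wy":0,"wz":0,"tx":0,"ty":0,"tz":28,"gripper":-1}]'
python3 - <<'E'
from h import *
print(pose()[0],totool([0.5928,.1905,.085])); snap("scene","s1.png")
E
```

```text
time_s: 5.15
tool_pos: [0.6032, 0.2289, 0.3161]
tool_rot: [179.7, -0.5, 80.1]
force: [-0.7, 1.4, 0.1]
grip_width: 0.0006
grasp_force: 0.0
time_s: 5.57
tool_pos: [0.6031, 0.2188, 0.1108]
tool_rot: [180.0, 0.0, 79.6]
force: [1.1, -0.5, 0.4]
grip_width: 0.0004
grasp_force: 0.0
time_s: 5.82
tool_pos: [0.6016, 0.2184, 0.0816]
tool_rot: [-179.8, 0.1, 79.6]
force: [-0.5, -0.8, 0.1]
grip_width: 0.0002
grasp_force: 0.0
[0.60163634 0.21839118 0.08160837] [-29.   -3.7  -3.3]
```

```bash
python3 -m creep '[{"wx":0,"wy":0,"wz":0,"tx":-10,"ty":-3,"tz":0,"gripper":-1},{"wx":0,"wy":0,"wz":0,"tx":-18,"ty":-3,"tz":0,"gripper":-1},{"wx":0,"wy":0,"wz":0,"tx":-24,"ty":-3,"tz":0,"gripper":-1},{"wx":0,"wy":0,"wz":0,"tx":-30,"ty":-3,"tz":0,"gripper":-1},{"wx":0,"wy":0,"wz":0,"tx":-30,"ty":-3,"tz":0,"gripper":-1}]'
python3 -m creep '[{"wx":0,"wy":0,"wz":0,"tx":-7,"ty":0,"tz":0,"gripper":-1},{"wx":0,"wy":0,"wz":0,"tx":-14,"ty":0,"tz":0,"gripper":-1},{"wx":0,"wy":0,"wz":0,"tx":-20,"ty":0,"tz":0,"gripper":-1},{"wx":0,"wy":0,"wz":0,"tx":-25,"ty":0,"tz":0,"gripper":-1},{"wx":0,"wy":0,"wz":0,"tx":-25,"ty":0,"tz":0,"gripper":-1}]'
python3 - <<'E'
from h import *
im,d,p,R=snap("top"); print(p)
for c in ("top","scene"):
 snap(c)
 for q in ("push_face","stop_face","fixed_face","plug_center"):
  for k in nets.place_of(q,c)[:3]: print(c,q,np.round(k["point"],4),round(k["confidence"],2))
im,_,_,_=snap("scene"); cv2.imwrite("pics/s2.png",cv2.resize(im[190:330,260:460,::-1],(800,560),interpolation=cv2.INTER_CUBIC))
E
```

```text
time_s: 6.28
tool_pos: [0.5955, 0.1887, 0.0857]
tool_rot: [179.9, 0.0, 79.5]
force: [-0.4, 0.3, -0.0]
grip_width: 0.0004
grasp_force: 0.0
time_s: 6.7
tool_pos: [0.59, 0.164, 0.0843]
tool_rot: [-180.0, 0.1, 79.6]
force: [-0.8, -1.0, -0.0]
grip_width: 0.0007
grasp_force: 0.0
[0.58997108 0.16404198 0.08427024]
top push_face [0.5855 0.1542 0.0838] 0.7
top fixed_face [ 0.5521 -0.0593  0.0608] 0.6
top plug_center [ 0.4134 -0.0883  0.0185] 0.84
top plug_center [ 0.6338 -0.1886  0.019 ] 0.79
top plug_center [ 0.5559 -0.0302  0.0597] 0.7
scene push_face [0.5866 0.1542 0.0817] 0.81
scene stop_face [0.5654 0.0339 0.0544] 0.85
scene stop_face [ 0.7982 -0.0393  0.002 ] 0.24
scene fixed_face [ 0.5461 -0.06    0.059 ] 0.67
scene fixed_face [ 0.3718  0.028  -0.0005] 0.34
scene plug_center [ 0.6353 -0.1925  0.0176] 0.96
scene plug_center [ 0.5552 -0.0274  0.0556] 0.91
scene plug_center [ 0.4165 -0.085   0.0194] 0.69
```

View pics/s2.png

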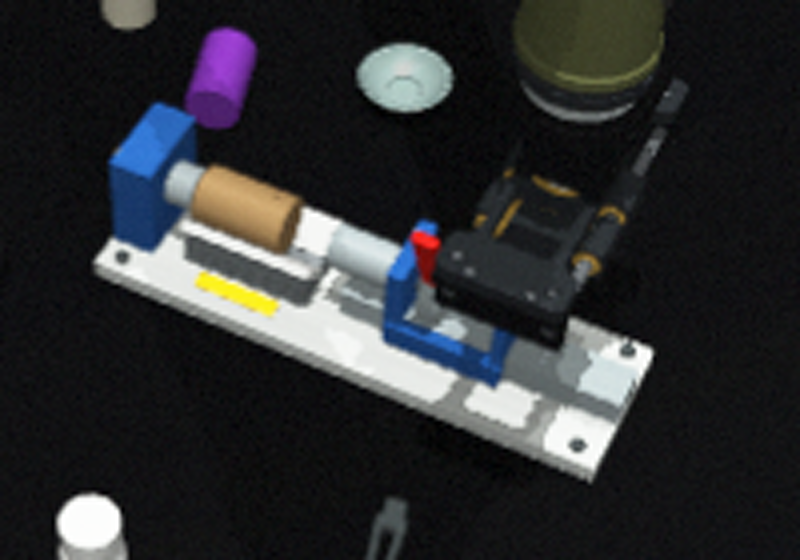

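The crop shows the stop (blue, 450,330) moving with the fingers behind its push plate. The core at (245,205) still shows a gap to the nose at (350,250), and the lever at (425,255) is upright. About 34 mm remain.

```bash
python3 -m creep '[{"wx":0,"wy":0,"wz":0,"tx":-6,"ty":0,"tz":0,"gripper":-1},{"wx":0,"wy":0,"wz":0,"tx":-12,"ty":0,"tz":0,"gripper":-1},{"wx":0,"wy":0,"wz":0,"tx":-16,"ty":0,"tz":0,"gripper":-1},{"wx":0,"wy":0,"wz":0,"tx":-20,"ty":0,"tz":0,"gripper":-1},{"wx":0,"wy":0,"wz":0,"tx":-23,"ty":0,"tz":0,"gripper":-1}]'
python3 -m creep '[{"wx":0,"wy":0,"wz":0,"tx":-1,"ty":0,"tz":0,"gripper":-1},{"wx":0,"wy":0,"wz":0,"tx":-2,"ty":0,"tz":0,"gripper":-1},{"wx":0,"wy":0,"wz":0,"tx":-3,"ty":0,"tz":0,"gripper":-1},{"wx":0,"wy":0,"wz":0,"tx":-4,"ty":0,"tz":0,"gripper":-1},{"wx":0,"wy":0,"wz":0,"tx":-4,"ty":0,"tz":0,"gripper":-1}]'
```

```text
time_s: 7.72
tool_pos: [0.5858, 0.1429, 0.0846]
tool_rot: [-180.0, 0.0, 79.6]
force: [-0.5, 2.0, 0.5]
grip_width: 0.0005
grasp_force: 0.8
time_s: 8.13
tool_pos: [0.5853, 0.1394, 0.0845]
tool_rot: [180.0, 0.0, 79.7]
force: [0.2, 1.5, 0.4]
grip_width: 0.0004
grasp_force: 0.4
```

```bash
python3 - <<'E'
from h import *
for c in ("top","scene","top","scene"):
 snap(c)
 for q in ("push_face","fixed_face","plug_center","stop_face"):
  for k in nets.place_of(q,c)[:3]:
    if k["point"][2]>.04: print(c,q,np.round(k["point"],4),round(k["confidence"],2))
o=pose()[2]; print(o["tool_pos"],o["force"])
E
```

```text
top push_face [0.5792 0.1316 0.08  ] 0.78
top fixed_face [ 0.5519 -0.0618  0.063 ] 0.7
top plug_center [ 0.5563 -0.027   0.0583] 0.9
top stop_face [0.5608 0.0054 0.056 ] 0.92
scene push_face [0.5818 0.1292 0.081 ] 0.68
scene push_face [0.6008 0.0752 0.1194] 0.28
scene fixed_face [ 0.5447 -0.0605  0.0592] 0.91
scene fixed_face [0.5769 0.076  0.0534] 0.63
scene plug_center [ 0.5536 -0.0237  0.0551] 0.96
scene stop_face [0.5615 0.0062 0.0548] 0.95
top push_face [0.5818 0.1311 0.0802] 0.57
top fixed_face [ 0.5514 -0.0626  0.0607] 0.58
top plug_center [ 0.5573 -0.0268  0.057 ] 0.8
top stop_face [0.5578 0.0064 0.0581] 0.67
scene push_face [0.5829 0.1283 0.0823] 0.84
scene push_face [0.5761 0.0762 0.0522] 0.43
scene fixed_face [ 0.5493 -0.0648  0.0574] 0.97
scene fixed_face [ 0.4962 -0.3142  0.0832] 0.71
scene plug_center [ 0.5541 -0.0254  0.0576] 0.89
scene stop_face [0.5611 0.0041 0.055 ] 0.67
[0.58530219 0.13945397 0.08448282] [ 0.41850008 -0.35670617 -0.22758829]
```

```bash
python3 -m creep '[{"wx":0,"wy":0,"wz":0,"tx":-0.7,"ty":0,"tz":0,"gripper":-1},{"wx":0,"wy":0,"wz":0,"tx":-1.4,"ty":0,"tz":0,"gripper":-1},{"wx":0,"wy":0,"wz":0,"tx":-2.1,"ty":0,"tz":0,"gripper":-1},{"wx":0,"wy":0,"wz":0,"tx":-2.8,"ty":0,"tz":0,"gripper":-1},{"wx":0,"wy":0,"wz":0,"tx":-3.4,"ty":0,"tz":0,"gripper":-1}]'
python3 -m creep '[{"wx":0,"wy":0,"wz":0,"tx":-0.4,"ty":0,"tz":0,"gripper":-1},{"wx":0,"wy":0,"wz":0,"tx":-0.8,"ty":0,"tz":0,"gripper":-1},{"wx":0,"wy":0,"wz":0,"tx":-1.2,"ty":0,"tz":0,"gripper":-1},{"wx":0,"wy":0,"wz":0,"tx":-1.5,"ty":0,"tz":0,"gripper":-1}]'
```

```text
time_s: 9.55
tool_pos: [0.5847, 0.1364, 0.0845]
tool_rot: [180.0, -0.0, 79.7]
force: [1.2, 1.6, -1.1]
grip_width: 0.0005
grasp_force: 0.8
time_s: 9.88
tool_pos: [0.5844, 0.1348, 0.0845]
tool_rot: [180.0, 0.0, 79.7]
force: [0.9, 0.4, -0.7]
grip_width: 0.0008
grasp_force: 0.8
```

```bash
python3 -m creep '[{"wx":0,"wy":0,"wz":0,"tx":-0.5,"ty":0,"tz":0,"gripper":-1},{"wx":0,"wy":0,"wz":0,"tx":-0.9,"ty":0,"tz":0,"gripper":-1},{"wx":0,"wy":0,"wz":0,"tx":-0.9,"ty":0,"tz":0,"gripper":-1}]' | grep -E "pos|force"
```

```text
tool_pos: [0.5843, 0.1342, 0.0845]
force: [1.0, 2.6, -1.6]
grasp_force: 1.3
```

```bash
python3 -m creep '[{"wx":0,"wy":0,"wz":0,"tx":-0.5,"ty":0,"tz":0,"gripper":-1},{"wx":0,"wy":0,"wz":0,"tx":-0.8,"ty":0,"tz":0,"gripper":-1},{"wx":0,"wy":0,"wz":0,"tx":-0.8,"ty":0,"tz":0,"gripper":-1}]' | grep -E "pos|force"
```

```text
tool_pos: [0.5841, 0.1332, 0.0846]
force: [1.4, 2.0, -1.0]
grasp_force: 1.3
```

```bash
python3 - <<'E'
from h import *
for c in ("top","scene","top","scene"):
 snap(c)
 for q in ("fixed_face","plug_center","stop_face"):
  for k in nets.place_of(q,c)[:3]:
    if k["point"][2]>.04: print(c,q,np.round(k["point"],4),round(k["confidence"],2))
o=pose()[2]; print(o["tool_pos"],o["force"])
E
```

```text
top fixed_face [ 0.5486 -0.0613  0.0645] 0.78
top plug_center [ 0.5572 -0.0303  0.0589] 0.94
top stop_face [ 0.5557 -0.0019  0.0568] 0.94
scene fixed_face [ 0.5487 -0.0623  0.0572] 0.67
scene plug_center [ 0.556  -0.0261  0.0597] 0.85
scene stop_face [0.5615 0.0008 0.0542] 0.71
top fixed_face [ 0.5522 -0.0619  0.059 ] 0.56
top plug_center [ 0.557  -0.0303  0.0594] 0.84
top stop_face [ 0.5565 -0.0011  0.0539] 0.82
scene fixed_face [ 0.5477 -0.0614  0.0574] 0.96
scene plug_center [ 0.5541 -0.0246  0.0573] 0.81
scene plug_center [0.6009 0.0708 0.1174] 0.63
scene stop_face [0.5607 0.0007 0.0559] 0.83
[0.58415086 0.13312638 0.08456599] [ 2.0683552   2.65964297 -0.47989805]
```

```bash
python3 -m creep '[{"wx":0,"wy":0,"wz":0,"tx":-0.4,"ty":0,"tz":0,"gripper":-1},{"wx":0,"wy":0,"wz":0,"tx":-0.6,"ty":0,"tz":0,"gripper":-1},{"wx":0,"wy":0,"wz":0,"tx":-0.6,"ty":0,"tz":0,"gripper":-1}]' | grep -E "pos|force"
```

```text
tool_pos: [0.584, 0.1324, 0.0845]
force: [2.4, 2.0, -0.3]
grasp_force: 1.2
```

```bash
python3 -m creep '[{"wx":0,"wy":0,"wz":0,"tx":-0.4,"ty":0,"tz":0,"gripper":-1},{"wx":0,"wy":0,"wz":0,"tx":-0.6,"ty":0,"tz":0,"gripper":-1},{"wx":0,"wy":0,"wz":0,"tx":-0.6,"ty":0,"tz":0,"gripper":-1}]' | grep -E "pos|force"
```

```text
tool_pos: [0.5839, 0.1319, 0.0846]
force: [2.8, 3.0, -1.4]
grasp_force: 1.2
```

```bash
python3 -m creep '[{"wx":0,"wy":0,"wz":0,"tx":-0.4,"ty":0,"tz":0,"gripper":-1},{"wx":0,"wy":0,"wz":0,"tx":-0.6,"ty":0,"tz":0,"gripper":-1},{"wx":0,"wy":0,"wz":0,"tx":-0.6,"ty":0,"tz":0,"gripper":-1}]' | grep -E "pos|force"
```

```text
tool_pos: [0.5838, 0.1313, 0.0845]
force: [0.6, 2.5, -0.5]
grasp_force: 1.3
```

```bash
python3 -m creep '[{"wx":0,"wy":0,"wz":0,"tx":-0.4,"ty":0,"tz":0,"gripper":-1},{"wx":0,"wy":0,"wz":0,"tx":-0.6,"ty":0,"tz":0,"gripper":-1},{"wx":0,"wy":0,"wz":0,"tx":-0.6,"ty":0,"tz":0,"gripper":-1}]' | grep -E "pos|force"
```

```text
tool_pos: [0.5838, 0.1313, 0.0846]
force: [2.0, 3.6, -1.7]
grasp_force: 2.1
```

```bash
python3 -m creep '[{"wx":0,"wy":0,"wz":0,"tx":-0.4,"ty":0,"tz":0,"gripper":-1},{"wx":0,"wy":0,"wz":0,"tx":-0.6,"ty":0,"tz":0,"gripper":-1},{"wx":0,"wy":0,"wz":0,"tx":-0.6,"ty":0,"tz":0,"gripper":-1}]' | grep -E "pos|force"
```

```text
tool_pos: [0.5838, 0.1313, 0.0846]
force: [3.6, 5.8, -3.8]
grasp_force: 2.8
```

```bash
python3 - <<'E'
from h import *
for c in ("top","scene","top","scene"):
 im=snap(c)[0]
 for q in ("fixed_face","plug_center","stop_face"):
  for k in nets.place_of(q,c)[:3]:
    if k["point"][2]>.04: print(c,q,np.round(k["point"],4),round(k["confidence"],2))
cv2.imwrite("pics/s3.png",cv2.resize(im[205:295,275:405,::-1],(780,540),interpolation=cv2.INTER_CUBIC))
E
```

```text
top fixed_face [ 0.5519 -0.0621  0.0631] 0.7
top plug_center [ 0.5546 -0.0316  0.0591] 0.65
top stop_face [ 0.5574 -0.0011  0.0567] 0.68
scene fixed_face [ 0.5467 -0.0607  0.0593] 0.95
scene plug_center [ 0.5539 -0.0298  0.0568] 0.87
scene stop_face [ 0.561  -0.0018  0.0527] 0.85
top fixed_face [ 0.5498 -0.0597  0.0616] 0.93
top plug_center [ 0.5569 -0.0279  0.0582] 0.79
top stop_face [ 0.557  -0.004   0.0585] 0.66
scene fixed_face [ 0.5476 -0.0612  0.0577] 0.83
scene plug_center [ 0.555  -0.0271  0.0575] 0.89
scene stop_face [ 0.5587 -0.0021  0.0548] 0.95
scene stop_face [ 0.5532 -0.0275  0.0568] 0.72
```

View pics/s3.png

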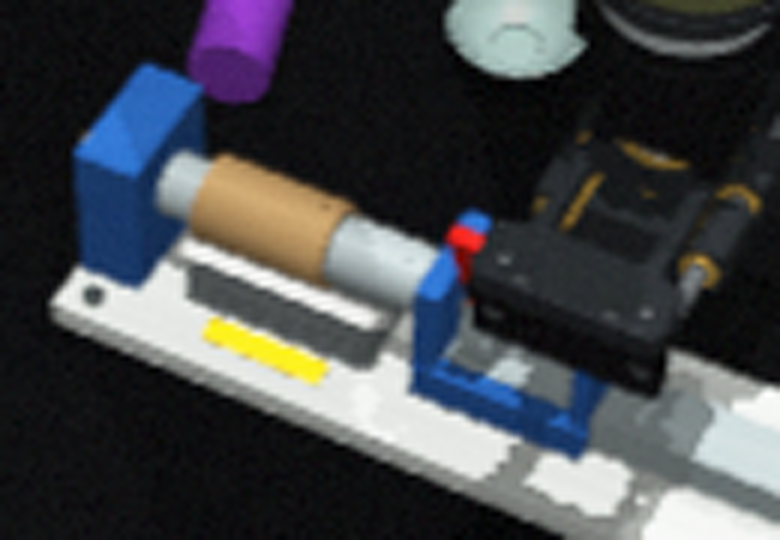

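The crop shows the core (270,215) touching both the fixed transducer (180,185) and the nose (375,260), with the lever (468,250) upright. Snug at about 6 N. I'll retreat and measure the lever.

```bash
python3 -m creep '[{"wx":0,"wy":0,"wz":0,"tx":4,"ty":0,"tz":0,"gripper":-1},{"wx":0,"wy":0,"wz":0,"tx":15,"ty":0,"tz":0,"gripper":-1},{"wx":0,"wy":0,"wz":0,"tx":25,"ty":0,"tz":-30,"gripper":-1},{"wx":0,"wy":0,"wz":0,"tx":30,"ty":0,"tz":-70,"gripper":-1},{"wx":0,"wy":0,"wz":0,"tx":30,"ty":0,"tz":-110,"gripper":-1}]'
python3 -m creep '[{"wx":0,"wy":0,"wz":0,"tx":0,"ty":-30,"tz":0,"gripper":-1},{"wx":0,"wy":0,"wz":0,"tx":0,"ty":-70,"tz":0,"gripper":-1},{"wx":0,"wy":0,"wz":0,"tx":0,"ty":-100,"tz":0,"gripper":-1},{"wx":0,"wy":0,"wz":0,"tx":0,"ty":-100,"tz":0,"gripper":-1}]'
python3 - <<'E'
from h import *
for c in ("top","scene","top","scene"):
 im=snap(c)[0]
 for q in ("push_face","lever_pivot","lever_pad","plug_center","stop_face"):
  for k in nets.place_of(q,c)[:3]:
    if k["point"][2]>.04: print(c,q,np.round(k["point"],4),round(k["confidence"],2))
 im,d,_,_=snap(c)
 a=im.astype(int); m=(a[...,0]>130)&(a[...,1]<70)&(a[...,2]<70); v,u=np.nonzero(m)
 W=world(c,np.c_[u,v],d); u0=np.array([.178,.984,0]); x0=np.array([.984,-.178,0])
 sel=np.linalg.norm(W[:,:2]-[.575,.07],axis=1)<.12
 L=(W[sel]-[.5726,.0693,.0545])*1000; print(c,sel.sum()); 
 for t in np.unique((L[:,2]//10)): 
   q=L[L[:,2]//10==t]; print(t*10,len(q),"x",(q@x0).mean().round(1),"y",(q@u0).min().round(1),(q@u0).max().round(1))
E
```

```text
time_s: 13.65
tool_pos: [0.5874, 0.1609, 0.1947]
tool_rot: [-179.8, 0.1, 79.8]
force: [0.0, 0.1, 0.4]
grip_width: 0.0006
grasp_force: 0.0
time_s: 13.98
tool_pos: [0.4847, 0.1798, 0.1945]
tool_rot: [-179.9, 0.3, 80.0]
force: [1.0, 0.4, -0.2]
grip_width: 0.0003
grasp_force: 0.0
top push_face [0.5794 0.1233 0.0822] 0.67
top lever_pivot [0.5693 0.0669 0.0566] 0.52
top lever_pad [0.5985 0.0638 0.1192] 0.64
top plug_center [ 0.5559 -0.0306  0.0593] 0.85
top stop_face [ 0.5587 -0.0019  0.0551] 0.65
top 15
10.0 1 x 4.1 y -3.9 -3.9
20.0 1 x 5.0 y 2.9 2.9
30.0 1 x 9.1 y 3.1 3.1
60.0 2 x 25.2 y 3.1 3.2
70.0 6 x 25.3 y -4.2 0.5
80.0 4 x 27.7 y -4.0 2.6
scene push_face [0.5801 0.119  0.0823] 0.6
scene lever_pivot [0.5731 0.07   0.0524] 0.65
scene lever_pad [0.5985 0.0651 0.1206] 0.48
scene plug_center [ 0.5562 -0.0275  0.0566] 0.92
scene stop_face [0.5594 0.0012 0.0556] 0.83
scene 19
-60.0 1 x -78.4 y -51.7 -51.7
70.0 15 x 31.1 y -3.4 9.0
80.0 3 x 33.2 y -0.5 7.7
top push_face [0.5805 0.1264 0.0852] 0.7
top lever_pivot [0.571  0.0674 0.0535] 0.49
top lever_pad [0.6002 0.0659 0.118 ] 0.46
top plug_center [ 0.5567 -0.0305  0.0569] 0.67
top stop_face [ 0.5533 -0.002   0.0573] 0.76
top 12
60.0 4 x 24.6 y -3.7 2.9
70.0 7 x 27.0 y -3.9 2.9
80.0 1 x 28.3 y -4.0 -4.0
scene push_face [0.5805 0.1214 0.0821] 0.76
scene lever_pivot [0.573  0.0682 0.0526] 0.75
scene lever_pad [0.5988 0.0661 0.1172] 0.71
scene stop_face [ 0.5564 -0.0034  0.0559] 0.79
scene 21
-60.0 1 x -79.8 y -52.3 -52.3
30.0 1 x 14.8 y 10.2 10.2
70.0 19 x 30.5 y -4.8 9.0
```

```bash
python3 - <<'E'
from h import *
print(totool([.5523,.0730,.119]))
E
```

```text
[-91.9  79.5  75.5]
```

```bash
python3 -m creep '[{"wx":0,"wy":0,"wz":0,"tx":-35,"ty":20,"tz":0,"gripper":-1},{"wx":0,"wy":0,"wz":0,"tx":-70,"ty":40,"tz":0,"gripper":-1},{"wx":0,"wy":0,"wz":0,"tx":-92,"ty":60,"tz":20,"gripper":-1},{"wx":0,"wy":0,"wz":0,"tx":-92,"ty":70,"tz":45,"gripper":-1},{"wx":0,"wy":0,"wz":0,"tx":-92,"ty":70,"tz":65,"gripper":-1}]'
python3 -m creep '[{"wx":0,"wy":0,"wz":0,"tx":0,"ty":0,"tz":10,"gripper":-1},{"wx":0,"wy":0,"wz":0,"tx":0,"ty":0,"tz":10,"gripper":-1}]'
python3 - <<'E'
from h import *
p,_,o=pose(); print(p,o["force"],totool([.572,.0695,.119]))
E
```

```text
time_s: 15.8
tool_pos: [0.5449, 0.071, 0.1283]
tool_rot: [179.9, 0.0, 79.3]
force: [-1.2, -1.0, -0.7]
grip_width: 0.0006
grasp_force: 0.0
time_s: 15.97
tool_pos: [0.541, 0.0745, 0.117]
tool_rot: [-179.7, 0.0, 79.7]
force: [0.3, 0.6, -0.2]
grip_width: 0.0003
grasp_force: 0.0
[0.5409551  0.07447321 0.11704774] [ 0.25377844  0.60802609 -0.24262112] [ 0.7 31.4 -2.1]
```

```bash
python3 -m creep '[{"wx":0,"wy":0,"wz":0,"tx":0.7,"ty":15,"tz":-2,"gripper":-1},{"wx":0,"wy":0,"wz":0,"tx":0.7,"ty":28,"tz":-2,"gripper":-1},{"wx":0,"wy":0,"wz":0,"tx":0.7,"ty":38,"tz":-2,"gripper":-1},{"wx":0,"wy":0,"wz":0,"tx":0.7,"ty":46,"tz":-1,"gripper":-1},{"wx":0,"wy":0,"wz":0,"tx":0.7,"ty":52,"tz":1,"gripper":-1}]'
python3 - <<'E'
from h import *
p,_,o=pose(); print(p,o["force"])
for c in ("top","scene"):
 im=snap(c)[0]
 for q in ("lever_pad",):
  for k in nets.place_of(q,c)[:3]:
    if k["point"][2]>.04: print(c,q,np.round(k["point"],4),round(k["confidence"],2))
cv2.imwrite("pics/s4.png",cv2.resize(im[205:295,275:405,::-1],(780,540),interpolation=cv2.INTER_CUBIC))
E
```

```text
time_s: 16.38
tool_pos: [0.5952, 0.0664, 0.1194]
tool_rot: [179.9, -0.0, 79.7]
force: [-0.6, 0.4, 2.0]
grip_width: 0.0007
grasp_force: 0.3
[0.59520552 0.06636081 0.1194241 ] [-0.64306447  0.39333265  2.03520816]
scene lever_pad [0.6054 0.0658 0.111 ] 0.59
```

View pics/s4.png

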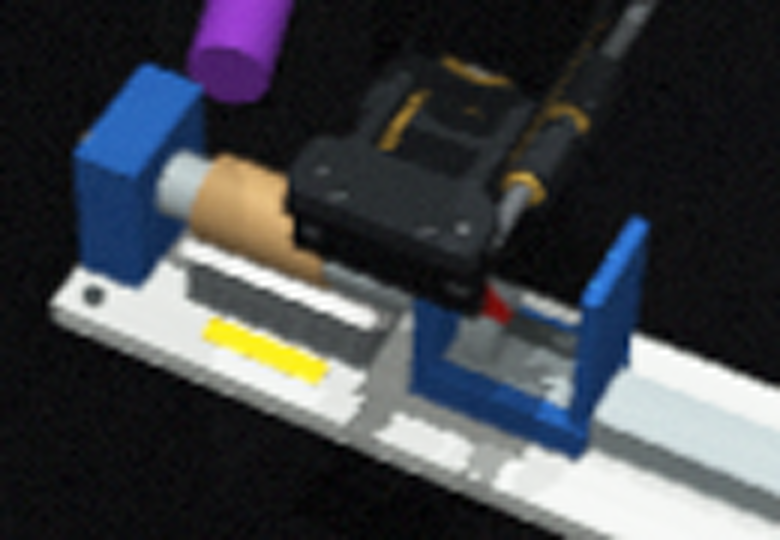

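The crop shows the fingers above the stop with the lever tip (497,305) tilted under them. Core and stop are unmoved. I follow the arc down.

```bash
python3 -m creep '[{"wx":0,"wy":0,"wz":0,"tx":0,"ty":9,"tz":5,"gripper":-1},{"wx":0,"wy":0,"wz":0,"tx":0,"ty":16,"tz":11,"gripper":-1},{"wx":0,"wy":0,"wz":0,"tx":0,"ty":22,"tz":18,"gripper":-1},{"wx":0,"wy":0,"wz":0,"tx":0,"ty":27,"tz":26,"gripper":-1},{"wx":0,"wy":0,"wz":0,"tx":0,"ty":31,"tz":34,"gripper":-1}]'
python3 -m creep '[{"wx":0,"wy":0,"wz":0,"tx":0,"ty":2,"tz":6,"gripper":-1},{"wx":0,"wy":0,"wz":0,"tx":0,"ty":4,"tz":12,"gripper":-1},{"wx":0,"wy":0,"wz":0,"tx":0,"ty":5,"tz":18,"gripper":-1},{"wx":0,"wy":0,"wz":0,"tx":0,"ty":5,"tz":23,"gripper":-1},{"wx":0,"wy":0,"wz":0,"tx":0,"ty":5,"tz":23,"gripper":-1}]'
```

```text
time_s: 17.0
tool_pos: [0.626, 0.06, 0.084]
tool_rot: [179.9, -0.0, 79.6]
force: [0.8, -0.4, 4.0]
grip_width: 0.0006
grasp_force: 1.5
time_s: 17.42
tool_pos: [0.6283, 0.0593, 0.0599]
tool_rot: [-179.8, 0.0, 79.7]
force: [-0.6, -0.9, 0.3]
grip_width: 0.0003
grasp_force: 0.0
```

```bash
python3 -m creep '[{"wx":0,"wy":0,"wz":0,"tx":0,"ty":0,"tz":2,"gripper":-1},{"wx":0,"wy":0,"wz":0,"tx":0,"ty":0,"tz":4,"gripper":-1},{"wx":0,"wy":0,"wz":0,"tx":0,"ty":0,"tz":4,"gripper":-1}]'
python3 - <<'E'
from h import *
for c in ("top","scene"):
 im=snap(c)[0]
 for q in ("lever_pad","lever_pivot","push_face"):
  for k in nets.place_of(q,c)[:3]:
    print(c,q,np.round(k["point"],4),round(k["confidence"],2))
cv2.imwrite("pics/s5.png",cv2.resize(im[205:295,275:405,::-1],(780,540),interpolation=cv2.INTER_CUBIC))
E
```

```text
time_s: 17.67
tool_pos: [0.6284, 0.0597, 0.0591]
tool_rot: [-179.9, 0.1, 79.7]
force: [-5.8, -1.0, 11.1]
grip_width: 0.0002
grasp_force: 5.7
top push_face [0.5787 0.1239 0.0814] 0.38
scene lever_pivot [ 5.348e-01 -3.158e-01  4.000e-04] 0.65
scene push_face [0.5769 0.1201 0.0838] 0.96
```

View pics/s5.png

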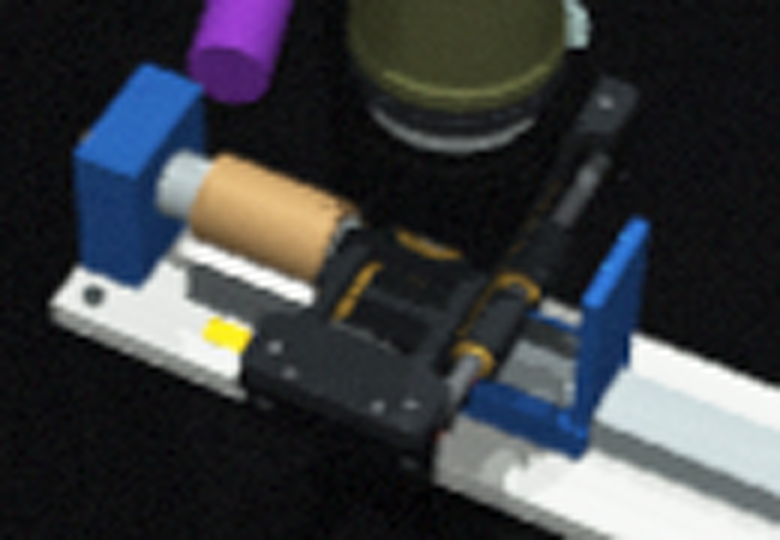

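The crop shows the gripper low over the stop's far side, with the lever hidden beneath. Contact at z = 59 mm with 11 N matches a level lever. I lift and check.

```bash
python3 -m creep '[{"wx":0,"wy":0,"wz":0,"tx":0,"ty":0,"tz":-20,"gripper":-1},{"wx":0,"wy":0,"wz":0,"tx":0,"ty":0,"tz":-60,"gripper":-1},{"wx":0,"wy":0,"wz":0,"tx":-30,"ty":0,"tz":-100,"gripper":-1},{"wx":0,"wy":0,"wz":0,"tx":-70,"ty":0,"tz":-140,"gripper":-1},{"wx":0,"wy":0,"wz":0,"tx":-110,"ty":0,"tz":-160,"gripper":-1}]'
python3 -m creep '[{"wx":0,"wy":0,"wz":0,"tx":-40,"ty":0,"tz":0,"gripper":-1},{"wx":0,"wy":0,"wz":0,"tx":-80,"ty":-15,"tz":0,"gripper":-1},{"wx":0,"wy":0,"wz":0,"tx":-120,"ty":-30,"tz":0,"gripper":-1},{"wx":0,"wy":0,"wz":0,"tx":-160,"ty":-45,"tz":0,"gripper":-1},{"wx":0,"wy":0,"wz":0,"tx":-200,"ty":-60,"tz":0,"gripper":-1}]'
python3 - <<'E'
from h import *
for c in ("scene","top"):
 im,d,_,_=snap(c)
 for q in ("lever_pad","plug_center","stop_face","start_top"):
  for k in nets.place_of(q,c)[:3]: print(c,q,np.round(k["point"],4),round(k["confidence"],2))
 a=im.astype(int); m=(a[...,1]>110)&(a[...,0]<80)&(a[...,2]<110); v,u=np.nonzero(m)
 W=world(c,np.c_[u,v],d); s=(np.linalg.norm(W[:,:2]-[.497,-.315],axis=1)<.03)&(W[:,2]>.06); print(s.sum(),W[s].mean(0))
 if c=="scene": cv2.imwrite("pics/s6.png",cv2.resize(im[205:295,275:405,::-1],(780,540),interpolation=cv2.INTER_CUBIC))
print(totool([.496,-.316,.12]))
E
```

```text
time_s: 18.48
tool_pos: [0.6135, -0.0257, 0.2063]
tool_rot: [179.9, -0.1, 79.9]
force: [1.1, -0.0, -0.3]
grip_width: 0.0005
grasp_force: 0.0
time_s: 18.9
tool_pos: [0.5189, -0.2112, 0.2033]
tool_rot: [-179.9, -0.0, 79.7]
force: [0.7, -1.5, -0.2]
grip_width: 0.0007
grasp_force: 0.0
scene lever_pad [0.6407 0.0588 0.052 ] 0.63
scene plug_center [ 0.6358 -0.1911  0.0166] 0.92
scene plug_center [ 0.4167 -0.0853  0.0187] 0.65
scene plug_center [ 0.5543 -0.0301  0.0577] 0.64
scene stop_face [ 0.56   -0.      0.0529] 0.75
scene stop_face [ 0.3587 -0.1786  0.001 ] 0.72
scene stop_face [ 5.725e-01  3.260e-02 -4.000e-04] 0.45
scene start_top [ 0.5637 -0.5034  0.0835] 0.65
58 [ 0.49849807 -0.31289299  0.07988378]
top lever_pad [0.6418 0.0592 0.0564] 0.81
top plug_center [ 0.6301 -0.1841  0.0197] 0.97
top plug_center [ 0.4129 -0.0899  0.0183] 0.96
top plug_center [ 0.5548 -0.0279  0.059 ] 0.61
top stop_face [ 0.5575 -0.0021  0.0578] 0.72
top start_top [ 0.5664 -0.5018  0.0798] 0.45
top start_top [0.37   0.3774 0.0017] 0.44
0 [nan nan nan]
[-110.3   -6.2   83.6]<stdin>:7: RuntimeWarning: Mean of empty slice.
  ret = um.true_divide(
```

View pics/s6.png

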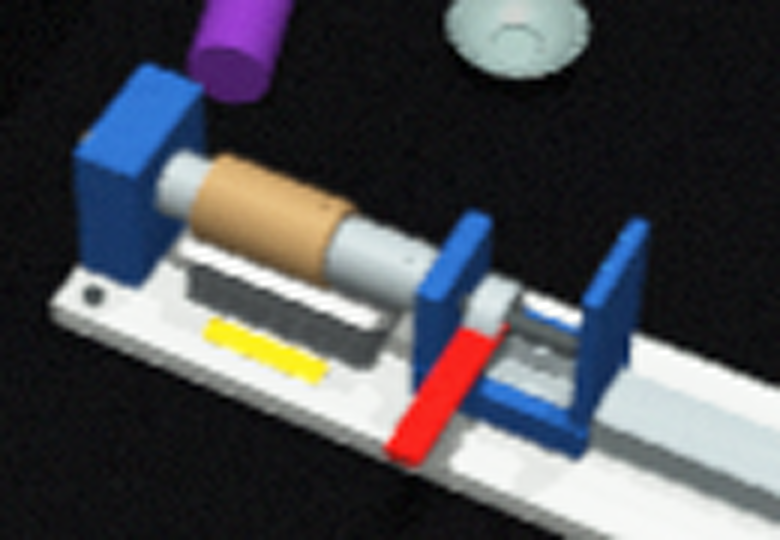

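The crop shows the red lever lying level (445,395), with the core (270,215) still between both faces. Next is the white console's button at (0.497, -0.315).

```bash
python3 -m creep '[{"wx":0,"wy":0,"wz":0,"tx":-38,"ty":-2,"tz":10,"gripper":-1},{"wx":0,"wy":0,"wz":0,"tx":-76,"ty":-5,"tz":30,"gripper":-1},{"wx":0,"wy":0,"wz":0,"tx":-109,"ty":-5,"tz":60,"gripper":-1},{"wx":0,"wy":0,"wz":0,"tx":-109,"ty":-5,"tz":90,"gripper":-1},{"wx":0,"wy":0,"wz":0,"tx":-109,"ty":-5,"tz":100,"gripper":-1}]'
python3 - <<'E'
from h import *
print(pose()[0],totool([.497,-.315,.082]))
E
```

```text
time_s: 19.82
tool_pos: [0.4928, -0.3175, 0.0986]
tool_rot: [-179.6, -0.1, 79.4]
force: [-1.7, 1.1, -0.9]
grip_width: 0.0004
grasp_force: 0.0
[ 0.49283024 -0.31750153  0.09860438] [ 3.2  3.8 16.6]
```

```bash
python3 -m creep '[{"wx":0,"wy":0,"wz":0,"tx":3,"ty":3,"tz":0,"gripper":-1},{"wx":0,"wy":0,"wz":0,"tx":3,"ty":3,"tz":10,"gripper":-1},{"wx":0,"wy":0,"wz":0,"tx":3,"ty":3,"tz":15,"gripper":-1},{"wx":0,"wy":0,"wz":0,"tx":3,"ty":3,"tz":19,"gripper":-1},{"wx":0,"wy":0,"wz":0,"tx":3,"ty":3,"tz":22,"gripper":-1}]'
```

```text
time_s: 20.23
tool_pos: [0.5009, -0.3136, 0.0824]
tool_rot: [179.9, 0.0, 79.8]
force: [-0.0, 0.4, 1.2]
grip_width: 0.0003
grasp_force: 0.5
```

```bash
python3 -m creep '[{"wx":0,"wy":0,"wz":0,"tx":0,"ty":0,"tz":1,"gripper":-1},{"wx":0,"wy":0,"wz":0,"tx":0,"ty":0,"tz":2,"gripper":-1},{"wx":0,"wy":0,"wz":0,"tx":0,"ty":0,"tz":2,"gripper":-1}]'
```

```text
time_s: 20.48
tool_pos: [0.5006, -0.3139, 0.0804]
tool_rot: [179.9, 0.0, 79.7]
force: [0.3, 2.1, 2.5]
grip_width: 0.0004
grasp_force: 1.0
```

```bash
python3 -m creep '[{"wx":0,"wy":0,"wz":0,"tx":0,"ty":0,"tz":2,"gripper":-1},{"wx":0,"wy":0,"wz":0,"tx":0,"ty":0,"tz":4,"gripper":-1},{"wx":0,"wy":0,"wz":0,"tx":0,"ty":0,"tz":5,"gripper":-1},{"wx":0,"wy":0,"wz":0,"tx":0,"ty":0,"tz":5,"gripper":-1}]'
```

```text
time_s: 20.82
tool_pos: [0.5007, -0.3141, 0.0764]
tool_rot: [179.9, 0.0, 79.7]
force: [-1.4, 3.3, 9.8]
grip_width: 0.0007
grasp_force: 5.0
```

```bash
python3 -m creep '[{"wx":0,"wy":0,"wz":0,"tx":0,"ty":0,"tz":1,"gripper":-1},{"wx":0,"wy":0,"wz":0,"tx":0,"ty":0,"tz":2,"gripper":-1},{"wx":0,"wy":0,"wz":0,"tx":0,"ty":0,"tz":2,"gripper":-1}]'
```

```text
time_s: 21.07
tool_pos: [0.5008, -0.3142, 0.0761]
tool_rot: [179.9, 0.1, 79.7]
force: [-5.1, 5.0, 19.5]
grip_width: 0.0004
grasp_force: 9.9
```

The button is bottomed out at z = 76 mm and no longer moving. I release and lift clear.

```bash
python3 -m creep '[{"wx":0,"wy":0,"wz":0,"tx":0,"ty":0,"tz":-10,"gripper":-1},{"wx":0,"wy":0,"wz":0,"tx":0,"ty":0,"tz":-40,"gripper":-1},{"wx":0,"wy":0,"wz":0,"tx":0,"ty":0,"tz":-80,"gripper":-1},{"wx":0,"wy":0,"wz":0,"tx":0,"ty":0,"tz":-100,"gripper":-1},{"wx":0,"wy":0,"wz":0,"tx":0,"ty":0,"tz":-100,"gripper":-1}]'
python3 - <<'E'
from h import *
for c in ("scene","top"):
 im=snap(c)[0]
 for q in ("lever_pad","plug_center","stop_face","fixed_face"):
  for k in nets.place_of(q,c)[:3]:
    if .5<k["point"][0]<.66 and k["point"][2]>.03: print(c,q,np.round(k["point"],4),round(k["confidence"],2))
print(pose()[2]["force"])
E
```

```text
time_s: 21.48
tool_pos: [0.5024, -0.3163, 0.1782]
tool_rot: [179.5, 0.3, 79.6]
force: [0.5, 0.4, 1.2]
grip_width: 0.0003
grasp_force: 0.0
scene lever_pad [0.6398 0.0591 0.0527] 0.53
scene plug_center [ 0.5563 -0.0283  0.0574] 0.86
scene stop_face [0.5584 0.0018 0.0561] 0.94
scene fixed_face [ 0.5478 -0.0621  0.0579] 0.76
scene fixed_face [5.591e-01 3.000e-04 5.440e-02] 0.39
top lever_pad [0.6446 0.0591 0.0576] 0.86
top plug_center [ 0.5585 -0.0304  0.0575] 0.57
top stop_face [ 0.5559 -0.0025  0.0584] 0.86
top fixed_face [ 0.5498 -0.0616  0.0606] 0.75
[ 0.33016336  0.54324786 -0.34071761]
```

```bash
python3 -c "
from cell import env
print(env.sign_off())"
```

```text
the job is handed in; nothing more can be done
None
```

I handed the job in: the core is snug between both faces (about 6 N of push at contact), the lever is level, and the green start button on the white console was pressed fully in (bottomed at z = 76 mm) and released; the hand-in returned no verdict, so I don't know how it was judged.

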